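# Draw the dosing piston to the pointer and hold it

### The arm

A 6-joint arm with a two-finger parallel gripper is mounted at the origin on the work surface. World frame = base frame: x ahead of the robot, y to its left, z up, the work surface at z = 0. Lengths are in mm, angles in rad, forces in N, time in s.
With the tool pointing down it reaches from about 350 to 775 mm from the base axis. Payload 7.3 kg.
Tool frame: the origin (TCP) lies midway between the tips of the shut fingers; the grasp point (between the pads) lies 19 mm behind it; z points along the fingers, y is the line along which they close (so a half turn about z gives the same grasp; the last joint's range is limited). The gripper opens to 92 mm and grips with 3 to 60 N. Pads are 19 mm wide; open, the fingers measure 130 mm over their backs; the gripper's body (75 mm by 190 mm) begins 47 mm behind the grasp point.
Start: joints at [1.183, 0.342, 1.524, -0, 1.275, -0.146], TCP at [125.695, 509.75, 226.741] pointing down, gripper open.
Joint ranges: [-2.53, 2.53], [-0.77, 2.02], [0.04, 2.7], [-1, 4.14], [0.28, 2.66], [-3.11, 3.11]. Speed limits (rad/s): [2.57, 2.57, 3.14, 3.14, 3.14, 3.14].

### API

Orientations are given as [roll, pitch, yaw] about the fixed x, y, z axes, in that order (R = Rz(yaw) Ry(pitch) Rx(roll)).
In Python, from plant import arm, vision gives the robot as it stands.
- The arm moves only by the tool send_rows, never from a script. Its argument "increments" is a list of rows, each a list of 3 entries, a list of its own where there are three numbers: the turn, a rotation vector about the tool's x, y, z in rad, then the shift along the tool's x, y, z in cm, then the gripper command: -1 is shut, 1 is fully open, values between are in proportion. A call has 1 to 10 rows; each row shifts and turns the commanded pose from where the row before left it, along the tool's axes as they then stand; what a row does not reach is not made up. A row lasts 1/8 s, in which the tool goes at most 62.5 mm and 10.7 degrees, less where a joint would pass 70% of its speed; a pose out of reach is approached as far as the arm can. A call is refused whole if a number of a shift passes 6.25 or a number of a turn 0.188, either way. A call with a gripper value outside its range is refused whole. The fingers move at their own pace and stop on an object; "newtons" is the grip in N (left out, the last holds). Time passes only in rows, so rows that do not move let the fingers close. It gives the time, the measured TCP pose, the force, the opening and the grip force at its end, in the units of the state.
- arm.get_obs(): the state, without advancing time (a new reading comes with each control period).
- vision.camera(name): name is "scene" or "top"; returns a dict with "pixels" (400x640x3 uint8, red, green, blue), "intrinsics" (3x3 intrinsics, pixels), "camera_from_world" (4x4, takes a point from world to camera coordinates). Camera axes: x right, y up, looking along -z (the intrinsics and any distortion apply to the point x, -y, -z); pixel columns grow to the right and rows downward; lengths in mm; the calibration is good to about 2 mm. A picture is of the moment at which its call begins. There is no depth.
- arm.job_done(): hands the job in; it is judged then, once.
Trained networks look in a picture, given as the dict that the camera call returned (one of the last four; its "shot" number tells which), for a name from the list of things; names that differ only in an ending like _2 or _b are one class to them, and where a whole thing is asked for, a point or a joint stands for the part that bears it (a point fixed in the world has none). Each returns a list of dicts, best first, with "score" (0 to 1); they miss things now and then, are a little off and sometimes report something else, mostly with a low value. They report only what shows in the picture. A call takes as long as a camera call. They do not tell look-alikes from the thing itself.
- vision.spot_in(picture, query): "xyz" ([x, y, z] in mm, in the coordinates of the camera as it stood for that picture, good to about 4 mm: the middle of the surface that is visible of it).
The state is a dict: "clock": time; "joints": joint angles; "qvel": joint speeds; "effort": joint torques, N m; "ee_pos": TCP position; "eef_rot": TCP orientation; "wrist_force": force on the tool from outside, world axes, zero at the start; "torque": the same for the moment, N m; "finger_gap": finger opening in mm; "gripper_force": force on a finger pad.
Only numpy, scipy, OpenCV 4.12 (cv2) and the standard library are available. Lean on these libraries where they do the work, as an engineer would, in place of code of your own. Each camera call takes 0.05 s, during which the arm holds its last target. There are 200 camera calls.

### The job

Push the white dosing block fully home into the corner of the two blue stops, so that it sits flat against both. Then draw its piston rod straight up, without lifting the block or pulling the rod out of it, until the orange ring is level with the tip of the red pointer, and finish still holding the rod there in the gripper, as the chamber would now fill. Do not disturb the pointer or the other things on the bench.

Things in the scene. Friction and masses are not known exactly. Their poses are not given: they have to be found in the camera images.
- stand: filling stand fixed to the table: 6 mm steel plate (x, y -150 to +100 mm) with blue stop rails 30 mm high above the plate. Origin on the table top under the block's home centre, z up. Back stop: face at x=+55 mm, rail y -55 to +70; side stop: face at y=+55 mm, rail x -55 to +55; -x and -y sides open. Pointer post 14 mm thick, top 150 mm above the table, at x=y=+83 mm
- block: white plastic block 110x110x75 mm, 0.8 kg, loose on the stand's plate, 20 to 60 mm short of each stop and turned up to 15 degrees; slides when pushed. Origin: centre of underside, z up. Fully home: axes as the stand's, origin 6 mm above the stand's. Vertical bore in mid top, 17.5 mm wide, 60 mm deep (floor 15 mm above underside)
- rod: loose piston rod, 0.16 kg, upright in the block's bore, foot on the bore's floor. 115 mm long: steel shaft 16 mm thick from 0 to 85 mm, black grip 20 mm thick from 85 to 115 mm. Origin: centre of its foot; z up along the rod. At the start its top is 55 mm above the block's top; it leaves the bore after rising 60 mm. Only its weight and rubbing resist
- rod_ring (a point): centre of the orange ring (6 mm tall) on the rod, on the rod's axis, 70 mm above its foot; at the start 10 mm above the block's top
- pointer_tip (a point): tip of the red pointer (6 mm thick, 3 mm at the tip), which runs level from the post along the stand's diagonal over the block's corner; tip at x=y=+36.5 mm in the stand's frame, 109 to 127 mm above the table (18 to 36 mm above the ring's start). It slides on its post if pushed with over 6 N
- tube_a: bystander: sample tube with purple cap, 33 mm wide, 99 mm tall, upright on the table just beyond the back stop or the side stop; origin at the centre of its underside
- tube_b: bystander: like tube_a, in another such place
- tube_c: bystander: like tube_a, in a third such place
- dish: bystander: shallow white weighing dish, 90 mm wide, 22 mm tall, to the robot's right; origin under its centre
- jar: bystander: amber jar with black cap, 64 mm wide, 100 mm tall, to the right; origin under its centre
- spoon: bystander: steel spoon, 150 mm long, origin under its middle, lying on a white tile to the right
There are look-alikes about, which are no part of the job. Leave any pink or purple look-alike of the block alone.

How it is judged (in metres and radians):
On the way:
1. the block is home against both stops, the rod still down in it (x of block in the frame of stand between -0.004 and 0.004 m and y of block in the frame of stand between -0.004 and 0.004 m and angle between the x axis of block and the x axis of stand, either way round below 0.05 rad and angle between block's own z axis and vertical below 0.04 rad and z of block in the frame of stand below 0.009 m and z of rod in the frame of block below 0.022 m), for 0.2 s.
At the end, for the whole second after the job is handed in: block within 4 mm of home against both stops, square within 0.05 rad and flat on the plate (within 3 mm); rod still in the bore, within 4 mm of its axis and 0.08 rad of its direction, at rest, gripped by the fingers (over 2 N), orange ring within 5 mm of the height of the pointer tip (x of block in the frame of stand between -0.004 and 0.004 m and y of block in the frame of stand between -0.004 and 0.004 m and angle between the x axis of block and the x axis of stand, either way round below 0.05 rad and angle between block's own z axis and vertical below 0.04 rad and z of block in the frame of stand below 0.009 m and z of rod_ring in the frame of pointer_tip between -0.005 and 0.005 m and x of rod in the frame of block between -0.004 and 0.004 m and y of rod in the frame of block between -0.004 and 0.004 m and angle between the z axis of rod and the z axis of block, either way round below 0.08 rad and contact force between the fingers and rod above 2 N and linear speed of rod below 0.01 m/s); the arm keeps its last pose, push and grip.
It fails at once if the block is lifted over 10 mm or tipped (z of block in the frame of stand above 0.016 m or angle between block's own z axis and vertical above 0.15 rad).
It fails at once if the rod is pulled out of the bore (z of rod in the frame of block above 0.073 m).
It fails at once if the pointer is moved by more than 4 mm (distance of pointer_tip from where it was at the start of the episode above 0.004 m).
It fails at once if a bystander is moved by more than 20 mm or a tube or the jar is tipped (distance of any of tube_a, tube_b, tube_c, dish, jar, spoon from where it was at the start of the episode above 0.02 m or angle between any of tube_a, tube_b, tube_c, jar's own z axis and vertical above 0.3 rad).
It also fails if it takes over 61 s, if anything falls off the work surface, if the arm or the gripper's body presses on something with over 40 N, if the wrist force passes 120 N, or if a joint passes its speed limit or range.

## Working session

There is one attempt and no reset: what is moved stays moved. The work goes in short steps, Python scripts to look and compute and a tool call to move; the robot and the scene stay as the last step left them, time stands still between calls to the robot, and variables do not carry over. Pictures are saved under pics/ and viewed, at most 10 in all, crops included, and the job is handed in when it is done.

Besides the shell and the picture viewer there is one more tool, called after "Request:" as a command line: name --argument value ..., lists and objects as JSON in quotes. send_rows: Moves the arm, as the interface text tells. Its arguments: {"type":"object","properties":{"increments":{"type":"array"},"newtons":{"type":"number"}},"required":["increments"]}

```bash
mkdir -p pics; ls
cat > h.py <<'E'
import numpy as np, cv2
from plant import arm, vision
def shot(n,f=None):
    p=vision.camera(n)
    if f: cv2.imwrite('pics/'+f,cv2.cvtColor(p['pixels'],cv2.COLOR_RGB2BGR))
    return p
def w(p,x):
    T=np.array(p['camera_from_world']); return np.linalg.inv(T)@np.append(x,1)
def proj(p,X):
    T=np.array(p['camera_from_world']);K=np.array(p['intrinsics'])
    c=(T@np.c_[np.atleast_2d(X),np.ones(len(np.atleast_2d(X)))].T)[:3]
    q=K@np.array([c[0],-c[1],-c[2]]); return (q[:2]/q[2]).T
def onz(p,uv,z):
    T=np.array(p['camera_from_world']);K=np.array(p['intrinsics']);Ti=np.linalg.inv(T)
    d=np.linalg.inv(K)@[uv[0],uv[1],1]; d=Ti[:3,:3]@[d[0],-d[1],-d[2]]; o=Ti[:3,3]
    return o+d*(z-o[2])/d[2]
E
python3 - <<'E'
from h import *
for n in ('scene','top'):
    p=shot(n,n+'0.png'); print(n,[k for k in p],w(p,[0,0,0])[:3].round())
    for q in ('stand','block','rod','rod_ring','pointer_tip','tube_a','dish','jar','spoon'):
        print(q,[(w(p,r['xyz'])[:3].round(1).tolist(),round(r['score'],2)) for r in vision.spot_in(p,q)])
print(arm.get_obs())
E
```

```text
pics
scene ['pixels', 'intrinsics', 'camera_from_world', 'shot'] [1035.  504.  783.]
stand [([650.7, 63.6, 2.0], 0.75)]
block [([363.0, -57.7, 72.5], 0.97), ([710.2, -234.0, 76.6], 0.79), ([594.6, 1.5, 83.8], 0.65), ([522.9, -256.5, 66.2], 0.62)]
rod [([582.6, -15.7, 121.3], 0.59)]
rod_ring [([579.5, -15.4, 119.0], 0.47)]
pointer_tip []
tube_a [([520.5, 169.8, 67.4], 0.97), ([771.1, -19.8, 70.1], 0.62), ([745.9, 64.6, 80.3], 0.57), ([596.4, 0.7, 84.1], 0.16)]
dish [([452.0, -464.9, 14.4], 0.89)]
jar [([676.2, -395.6, 72.2], 0.57)]
spoon [([748.7, 63.7, 75.7], 0.37)]
top ['pixels', 'intrinsics', 'camera_from_world', 'shot'] [ 275. -145. 1560.]
stand [([614.6, 26.0, 5.4], 0.94)]
block [([567.0, -19.2, 78.9], 0.95), ([695.0, -255.5, 77.1], 0.94), ([339.8, -76.0, 78.0], 0.76), ([505.3, 150.9, 97.2], 0.73), ([505.6, -280.2, 74.4], 0.68)]
rod [([573.2, -24.0, 133.3], 0.44)]
rod_ring []
pointer_tip [([669.0, 116.8, 117.0], 0.59)]
tube_a [([754.9, -30.1, 98.7], 0.67), ([735.1, 56.3, 101.5], 0.67), ([507.4, 151.1, 96.1], 0.47)]
dish [([457.0, -454.4, 8.9], 0.77)]
jar [([651.4, -416.3, 99.9], 0.63)]
spoon [([626.7, -547.0, 19.6], 0.63)]
{'clock': 1.0, 'joints': array([ 1.18300390e+00,  3.41971697e-01,  1.52407720e+00,  1.91425351e-05,
        1.27541820e+00, -1.46016747e-01]), 'qvel': array([-0.00047546,  0.00018219,  0.00018787,  0.00150627,  0.00158783,
        0.00022564]), 'effort': array([ 2.18757152e-03, -4.31147718e+01, -2.44476914e+01,  7.18259113e-02,
        4.84578114e-02, -5.73013082e-06]), 'ee_pos': array([125.68981369, 509.75771519, 226.76317932]), 'eef_rot': array([3.14146577e+00, 1.48237204e-07, 2.89981140e+00]), 'wrist_force': array([-0.0267396 , -0.44952342,  0.44638517]), 'torque': array([-0.01025027, -0.01841002,  0.04229422]), 'gripper_force': 0.0, 'finger_gap': 91.65314813836201}
```

View pics/scene0.png

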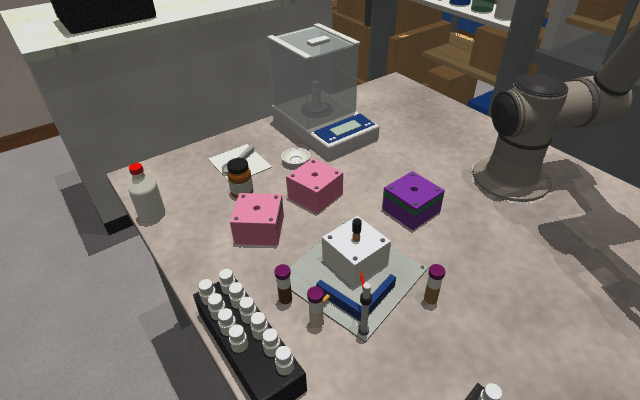

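View pics/top0.png

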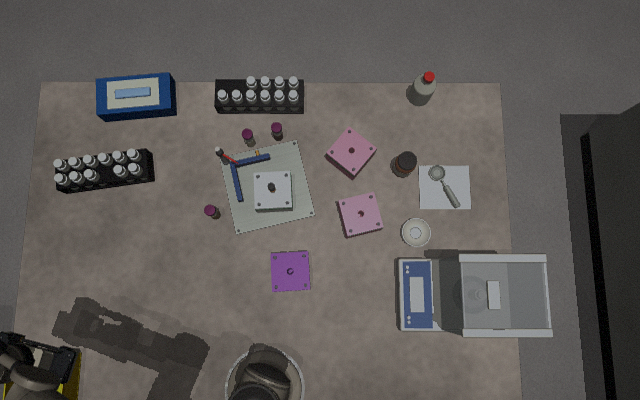

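The scene shows the white block at about (355,250), the rod on top, and the red pointer at (362,280). In the top picture the block is at (272,190), the stand is turned about +13°, and the post is at (220,152). I'll enlarge both.

Run:
```python
from h import *
a=cv2.imread('pics/top0.png')[135:240,200:325]; b=cv2.imread('pics/scene0.png')[205:345,270:440]
a=cv2.resize(a,None,fx=5,fy=5,interpolation=cv2.INTER_CUBIC); b=cv2.resize(b,None,fx=4,fy=4,interpolation=cv2.INTER_CUBIC)
cv2.imwrite('pics/ac.png',cv2.convertScaleAbs(a,alpha=1.4)); cv2.imwrite('pics/bc.png',b)
```

```text
(no output)
```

View pics/ac.png

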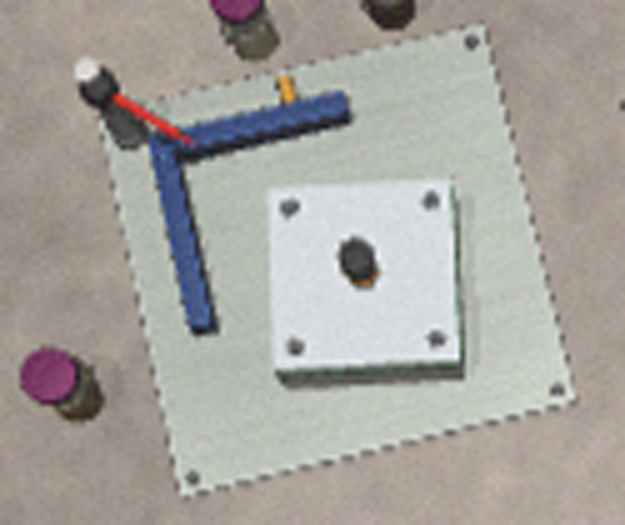

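View pics/bc.png

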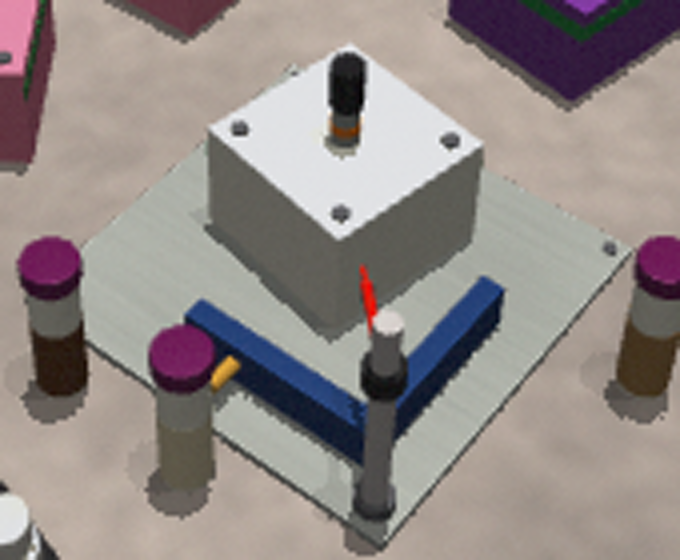

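Run:
```python
from h import *
from scipy.optimize import least_squares
t=shot('top');s=shot('scene')
A=lambda u:np.array(u)/5.+[200,135]; B=lambda u:np.array(u)/4.+[270,205]
def pose(v,L): 
    c,n=np.cos(v[2]),np.sin(v[2]);L=np.array(L,float);return np.c_[v[0]+c*L[:,0]-n*L[:,1],v[1]+n*L[:,0]+c*L[:,1],L[:,2]]
def fit(obs,x0):
    f=lambda v:np.concatenate([(proj(c,pose(v,L))-u).ravel() for c,u,L in obs])
    r=least_squares(f,x0); print(r.x.round(3),r.fun.reshape(-1,2).round(1).tolist()); return r.x
S=fit([(t,A([[485,25],[575,402],[183,495]]),[[100,-150,6],[-150,-150,6],[-150,100,6]]),
 (s,B([[628,250],[383,548]]),[[-150,100,6],[100,100,6]])],[620,40,.22])
h=55
C=[[h,h,81],[h,-h,81],[-h,-h,81],[-h,h,81]]
b=fit([(t,A([[270,188],[452,180],[461,362],[278,370]]),C),(s,B([[340,238],[210,128],[350,45],[482,148]]),C)],[570,-20,0.])
R=np.array([[np.cos(S[2]),np.sin(S[2])],[-np.sin(S[2]),np.cos(S[2])]])
print('block in stand',R@(b[:2]-S[:2]),b[2]-S[2])
f=lambda X:np.concatenate([(proj(t,X)-A([193,143])).ravel(),(proj(s,X)-B([363,267])).ravel()])
r=least_squares(f,[650,100,117]);print('tip',r.x,r.fun, 'stand xy',R@(r.x[:2]-S[:2]))
g=lambda z:np.concatenate([(proj(t,np.append(P,z[0]))-A([193,143])).ravel(),(proj(s,np.append(P,z[0]))-B([363,267])).ravel()])
P=pose(S,[[36.5,36.5,0]])[0,:2];r=least_squares(g,[117.]);print(P,r.x,r.fun)
for n,q,uv in (('ring',110,None),):
    for n,z in (('ring',91),('roof',136)): print(n,proj(t,[b[0],b[1],z]),proj(s,[b[0],b[1],z]))
```

```text
[6.20391e+02 3.47110e+01 2.44000e-01] [[-1.1, -0.7], [-0.3, -0.5], [-1.1, 0.2], [0.7, -1.1], [-1.1, -1.1]]
[ 5.7464e+02 -2.0017e+01  5.4000e-02] [[-1.1, 0.0], [-0.7, -0.2], [-0.9, -0.3], [-1.6, -0.0], [-0.7, -0.2], [-1.0, -0.9], [-0.2, -1.2], [0.2, -1.7]]
block in stand [-57.61693901 -42.05537496] -0.18956769068226886
tip [645.52094372  78.60182955 108.92269393] [-0.51905825  0.48571529 -0.47605604 -0.07525722] stand xy [34.98792844 36.52033947]
[646.99314877  78.94735291] [109.85383605] [-0.66731139 -0.08008779 -0.91470599  0.06697442]
ring [[271.71218755 189.05454638]] [[356.046878   235.01137018]]
roof [[270.43838425 185.90178049]] [[356.74136901 220.26172572]]
```

The block sits at (-58,-42) mm in the stand's frame, turned -0.19 rad. The pointer tip is at about z=110. I'll travel behind the block's -x face with the fingers half open, so that two fingertips push it square.

Request:
send_rows --increments '[[[0,0,0],[-3.2,-3,0],0.3],[[0,0,0],[-3.2,-3,0],0.3],[[0,0,0],[-3.2,-3,0],0.3],[[0,0,0],[-3.2,-3,0],0.3],[[0,0,0],[-3.2,-3,0],0.3],[[0,0,0],[-3.2,-3,0],0.3],[[0,0,0],[-3.2,-3,0],0.3],[[0,0,0],[-3.2,-3,0],0.3]]'

```text
clock: 2.1
ee_pos: [317.5, 214.2, 227.0]
eef_rot: [3.141, 0.001, 2.9]
wrist_force: [0.0, -0.0, 0.6]
finger_gap: 60.0
gripper_force: 0.0
```

Request:
send_rows --increments '[[[0,0,0],[-3.2,-3,0],0.3],[[0,0,0],[-3.2,-3,0],0.3],[[0,0,0],[-3.2,-3,0],0.3],[[0,0,0],[-3.2,-3,0],0.3],[[0,0,0],[-3.2,-3,0],0.3],[[0,0,0],[-3.2,-3,0],0.3],[[0,0,0],[-3.2,-3,0],0.3]]'

```text
clock: 2.98
ee_pos: [484.7, -43.5, 226.8]
eef_rot: [3.141, 0.0, 2.899]
wrist_force: [0.1, 0.7, 0.7]
finger_gap: 59.5
gripper_force: 0.0
```

Request:
send_rows --increments '[[[0,0,-0.162],[0,0,0],0.3],[[0,0,-0.162],[0,0,0],0.3],[[0,0,-0.162],[0,0,0],0.3],[[0,0,0],[0,0,0],0.3]]'

```text
clock: 3.48
ee_pos: [484.0, -42.1, 226.7]
eef_rot: [3.142, 0.0, -2.899]
wrist_force: [0.2, -0.3, -0.0]
finger_gap: 59.7
gripper_force: 0.0
```

```bash
cat >> h.py <<'E'
S=np.array([620.4,34.7,.244])
def sf(o):
    c,s=np.cos(S[2]),np.sin(S[2]); d=o['ee_pos'][:2]-S[:2]; return np.array([c*d[0]+s*d[1],-s*d[0]+c*d[1],o['ee_pos'][2]])
def to(x,y,z):  # cm along tool axes, to a stand-frame xy and world z
    o=arm.get_obs(); c,s=np.cos(S[2]),np.sin(S[2]); T=np.array([S[0]+c*x-s*y,S[1]+s*x+c*y,z])
    from scipy.spatial.transform import Rotation as R
    M=R.from_euler('xyz',o['eef_rot']).as_matrix()
    print('stand xyz',sf(o).round(1),'rot',o['eef_rot'].round(3),'delta cm',(M.T@(T-o['ee_pos'])/10).round(2),'t',o['clock'],'F',o['wrist_force'].round(1),'gap',o['finger_gap'].round(1))
E
python3 -c "
from h import *
to(-145,-42,50)"
```

```text
Traceback (most recent call last):
  File "h.py", line 24, in to
    print('stand xyz',sf(o).round(1),'rot',o['eef_rot'].round(3),'delta cm',(M.T@(T-o['ee_pos'])/10).round(2),'t',o['clock'],'F',o['wrist_force'].round(1),'gap',o['finger_gap'].round(1))
                                                                                                                                                                 ^^^^^^^^^^^^^^^^^^^^^
AttributeError: 'float' object has no attribute 'round'
```

Request:
send_rows --increments '[[[0,0,0],[0,0,4.4],0.3],[[0,0,0],[0,0,4.4],0.3],[[0,0,0],[0,0,4.4],0.3],[[0,0,0],[0,0,4.4],0.3],[[0,0,0],[0,0,0],0.3]]'

```text
clock: 4.1
ee_pos: [481.8, -41.5, 48.4]
eef_rot: [3.138, -0.006, -2.9]
wrist_force: [0.0, 0.9, 0.9]
finger_gap: 59.8
gripper_force: 0.0
```

Request:
send_rows --increments '[[[0,0,0],[-0.8,0,0],0.3],[[0,0,0],[-0.8,0,0],0.3],[[0,0,0],[-0.8,0,0],0.3],[[0,0,0],[-0.8,0,0],0.3],[[0,0,0],[-0.8,0,0],0.3],[[0,0,0],[-0.8,0,0],0.3],[[0,0,0],[-0.8,0,0],0.3],[[0,0,0],[-0.8,0,0],0.3],[[0,0,0],[-0.8,0,0],0.3]]'

```text
clock: 5.22
ee_pos: [550.8, -25.2, 52.3]
eef_rot: [3.141, -0.007, -2.897]
wrist_force: [-17.2, -3.7, 13.7]
finger_gap: 59.5
gripper_force: 8.9
```

```bash
sed -i "s/o\['finger_gap'\].round(1)/round(o['finger_gap'],1)/" h.py; python3 -c "
from h import *
to(-64.5,-42,50)
p=shot('top');q=shot('scene')
a=cv2.resize(p['pixels'][135:240,200:325],None,fx=4,fy=4,interpolation=cv2.INTER_CUBIC);b=cv2.resize(q['pixels'][205:345,270:440],None,fx=3,fy=3,interpolation=cv2.INTER_CUBIC)
c=np.zeros((420,1010,3),np.uint8);c[:420,:500]=a;c[:420,500:1010]=b
cv2.imwrite('pics/c1.png',cv2.resize(c[:,:,::-1],(790,328)))
"
```

```text
stand xyz [-82.  -41.3  52.3] rot [ 3.141 -0.007 -2.897] delta cm [-1.75 -0.08  0.22] t 5.225 F [-17.2  -3.7  13.7] gap 59.5
```

View pics/c1.png

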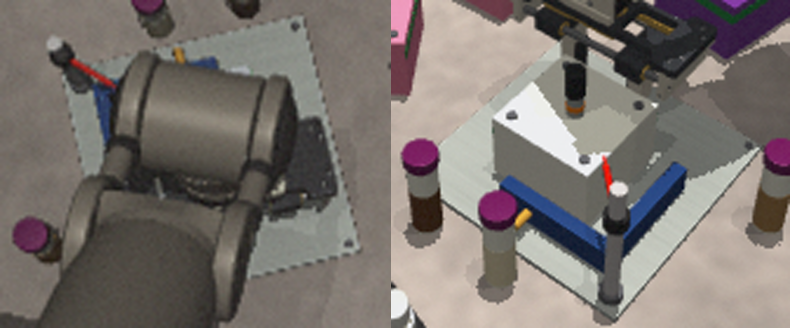

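The pictures show the block nearly square and about 17 mm short of the back rail, with the fingers pushing its -x face and the pointer clear. There is an odd downward load on the fingers, so I'll back off, go lower and push on gently.

Request:
send_rows --increments '[[[0,0,0],[0.6,0,0],0.3],[[0,0,0],[0.2,0,1],0.3],[[0,0,0],[0,0,1],0.3],[[0,0,0],[-0.4,0,0],0.3],[[0,0,0],[-0.4,0,0],0.3],[[0,0,0],[-0.4,0,0],0.3]]'

```text
clock: 6.08
ee_pos: [555.5, -23.9, 30.3]
eef_rot: [3.14, -0.006, -2.897]
wrist_force: [-10.0, -2.4, 5.0]
finger_gap: 59.8
gripper_force: 5.2
```

Request:
send_rows --increments '[[[0,0,0],[-0.4,0,0],0.3],[[0,0,0],[-0.4,0,0],0.3]]'

```text
clock: 6.32
ee_pos: [563.2, -21.9, 30.3]
eef_rot: [3.14, -0.006, -2.897]
wrist_force: [-9.8, -1.7, 3.3]
finger_gap: 59.8
gripper_force: 5.0
```

```bash
python3 -c "
from h import *
to(-64.5,-42,30)"
```

```text
stand xyz [-69.2 -41.1  30.3] rot [ 3.14  -0.006 -2.897] delta cm [-0.47 -0.09  0.02] t 6.325 F [-9.8 -1.7  3.3] gap 59.8
```

Now small steps until the force rises at the stop.

Request:
send_rows --increments '[[[0,0,0],[-0.2,0,0],0.3],[[0,0,0],[-0.2,0,0],0.3]]'

```text
clock: 6.58
ee_pos: [564.4, -21.5, 30.3]
eef_rot: [3.14, -0.012, -2.896]
wrist_force: [-24.7, -8.2, 14.2]
finger_gap: 59.6
gripper_force: 12.9
```

Request:
send_rows --increments '[[[0,0,0],[-0.1,0,0],0.3],[[0,0,0],[-0.1,0,0],0.3]]'

```text
clock: 6.82
ee_pos: [564.2, -21.5, 30.3]
eef_rot: [3.139, -0.016, -2.896]
wrist_force: [-29.8, -10.0, 18.2]
finger_gap: 59.5
gripper_force: 15.8
```

Request:
send_rows --increments '[[[0,0,0],[1,0,0],0.3],[[0,0,0],[2.5,0,0],0.3],[[0,0,0],[0,0,-4.5],0.3],[[0,0,0],[0,0,-4.5],0.3],[[0,0,0],[0,0,-4.5],0.3],[[0,0,0],[0,0,-4.5],0.3]]'

```text
clock: 7.58
ee_pos: [537.8, -28.7, 212.7]
eef_rot: [-3.141, 0.002, -2.897]
wrist_force: [1.2, -0.6, 0.2]
finger_gap: 59.4
gripper_force: 0.0
```

Request:
send_rows --increments '[[[0,0,0.1571],[0,0,0],0.3],[[0,0,0.1571],[0,0,0],0.3],[[0,0,0.1571],[0,0,0],0.3],[[0,0,0.1571],[0,0,0],0.3],[[0,0,0.1571],[0,0,0],0.3],[[0,0,0.1571],[0,0,0],0.3],[[0,0,0.1571],[0,0,0],0.3],[[0,0,0.1571],[0,0,0],0.3],[[0,0,0.1571],[0,0,0],0.3],[[0,0,0.1571],[0,0,0],0.3]]'

```text
clock: 8.82
ee_pos: [537.9, -28.7, 211.0]
eef_rot: [3.14, 0.0, 1.81]
wrist_force: [-0.0, 0.6, 0.6]
finger_gap: 59.8
gripper_force: 0.0
```

```bash
python3 -c "
from h import *
to(-3,-132,200)"
```

```text
stand xyz [-95.4 -41.6 211. ] rot [3.14 0.   1.81] delta cm [-9.    9.28  1.12] t 8.825 F [-0.   0.6  0.6] gap 59.8
```

Request:
send_rows --increments '[[[0,0,0],[-3,3.1,0],0.3],[[0,0,0],[-3,3.1,0],0.3],[[0,0,0],[-3,3.1,0],0.3],[[0,0,0],[0,0,4.5],0.3],[[0,0,0],[0,0,4.5],0.3],[[0,0,0],[0,0,4.5],0.3],[[0,0,0],[0,0,4.5],0.3],[[0,0,0],[0,0,0],0.3]]'

```text
clock: 9.82
ee_pos: [647.1, -92.9, 27.2]
eef_rot: [-3.135, -0.004, 1.815]
wrist_force: [-1.0, 0.1, 0.5]
finger_gap: 59.9
gripper_force: 0.0
```

```bash
python3 -c "
from h import *
to(-3,-67,31)
p=shot('top');q=shot('scene')
a=cv2.resize(p['pixels'][135:240,200:325],None,fx=4,fy=4,interpolation=cv2.INTER_CUBIC);b=cv2.resize(q['pixels'][205:345,270:440],None,fx=3,fy=3,interpolation=cv2.INTER_CUBIC)
c=np.zeros((420,1010,3),np.uint8);c[:420,:500]=a;c[:420,500:1010]=b
cv2.imwrite('pics/c2.png',cv2.resize(c[:,:,::-1],(790,328)))
"
```

```text
stand xyz [  -4.9 -130.2   27.2] rot [-3.135 -0.004  1.815] delta cm [ 6.33  0.18 -0.36] t 9.825 F [-1.   0.1  0.5] gap 59.9
```

View pics/c2.png

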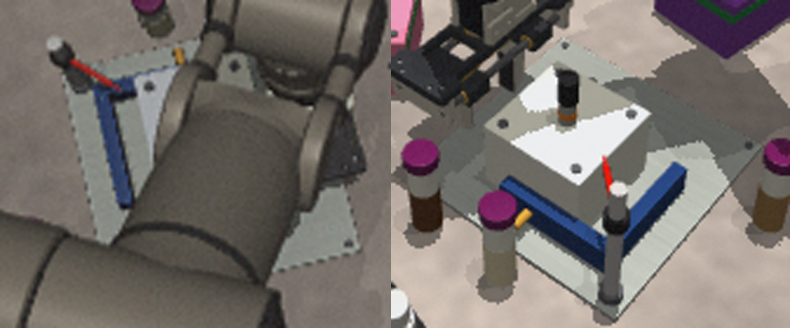

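The block is against the back rail and still short of the side rail. Pushing toward +y.

Request:
send_rows --increments '[[[0,0,0],[0.8,0,0],0.3],[[0,0,0],[0.8,0,0],0.3],[[0,0,0],[0.7,0,0],0.3],[[0,0,0],[0.7,0,0],0.3],[[0,0,0],[0.7,0,0],0.3],[[0,0,0],[0.7,0,0],0.3],[[0,0,0],[0.7,0,0],0.3]]'

```text
clock: 10.8
ee_pos: [637.5, -45.8, 30.9]
eef_rot: [3.141, 0.003, 1.815]
wrist_force: [1.5, -8.7, -0.8]
finger_gap: 60.0
gripper_force: 3.8
```

Request:
send_rows --increments '[[[0,0,0],[0.3,0,0],0.3],[[0,0,0],[0.3,0,0],0.3],[[0,0,0],[0.2,0,0],0.3]]'

```text
clock: 11.18
ee_pos: [635.6, -38.3, 31.0]
eef_rot: [3.141, 0.003, 1.814]
wrist_force: [1.1, -9.2, 1.4]
finger_gap: 59.4
gripper_force: 4.4
```

```bash
python3 -c "
from h import *
to(-3,-67,31)"
```

```text
stand xyz [ -2.9 -74.5  31. ] rot [3.141e+00 3.000e-03 1.814e+00] delta cm [ 0.75 -0.01 -0.  ] t 11.175 F [ 1.1 -9.2  1.4] gap 59.4
```

Request:
send_rows --increments '[[[0,0,0],[0.2,0,0],0.3],[[0,0,0],[0.2,0,0],0.3],[[0,0,0],[0.1,0,0],0.3]]'

```text
clock: 11.55
ee_pos: [634.4, -33.5, 31.0]
eef_rot: [3.141, 0.003, 1.814]
wrist_force: [0.6, -9.0, 0.1]
finger_gap: 59.9
gripper_force: 4.3
```

Request:
send_rows --increments '[[[0,0,0],[0.2,0,0],0.3],[[0,0,0],[0.1,0,0],0.3],[[0,0,0],[0.1,0,0],0.3]]'

```text
clock: 11.92
ee_pos: [633.5, -29.7, 31.0]
eef_rot: [3.141, 0.003, 1.814]
wrist_force: [1.1, -9.1, 1.0]
finger_gap: 60.0
gripper_force: 4.3
```

Request:
send_rows --increments '[[[0,0,0],[0.1,0,0],0.3],[[0,0,0],[0.1,0,0],0.3],[[0,0,0],[0.1,0,0],0.3]]'

```text
clock: 12.3
ee_pos: [633.1, -28.4, 31.2]
eef_rot: [3.141, 0.005, 1.814]
wrist_force: [2.0, -17.7, 0.3]
finger_gap: 59.8
gripper_force: 8.5
```

Request:
send_rows --increments '[[[0,0,0],[0.1,0,0],0.3],[[0,0,0],[0.1,0,0],0.3]]'

```text
clock: 12.55
ee_pos: [633.1, -28.4, 31.6]
eef_rot: [3.14, 0.008, 1.814]
wrist_force: [2.0, -24.2, 1.2]
finger_gap: 60.1
gripper_force: 11.8
```

Home in y. Now I'll recheck x with a second push on the -x face.

Request:
send_rows --increments '[[[0,0,0],[-1,0,0],0.3],[[0,0,0],[-3,0,0],0.3],[[0,0,0],[0,0,-4.5],0.3],[[0,0,0],[0,0,-4.5],0.3],[[0,0,0],[0,0,-4.5],0.3],[[0,0,0],[0,0,-4.5],0.3]]'

```text
clock: 13.3
ee_pos: [641.1, -61.2, 212.1]
eef_rot: [-3.141, -0.001, 1.815]
wrist_force: [0.8, -0.0, 0.3]
finger_gap: 59.8
gripper_force: 0.0
```

Request:
send_rows --increments '[[[0,0,-0.1571],[0,0,0],0.3],[[0,0,-0.1571],[0,0,0],0.3],[[0,0,-0.1571],[0,0,0],0.3],[[0,0,-0.1571],[0,0,0],0.3],[[0,0,-0.1571],[0,0,0],0.3],[[0,0,-0.1571],[0,0,0],0.3],[[0,0,-0.1571],[0,0,0],0.3],[[0,0,-0.1571],[0,0,0],0.3],[[0,0,-0.1571],[0,0,0],0.3],[[0,0,-0.1571],[0,0,0],0.3]]'

```text
clock: 14.55
ee_pos: [641.2, -61.1, 210.5]
eef_rot: [3.141, -0.0, -2.892]
wrist_force: [0.7, -0.4, 0.2]
finger_gap: 59.8
gripper_force: 0.0
```

```bash
python3 -c "
from h import *
to(-90,-2,31)"
```

```text
stand xyz [ -3.  -98.  210.5] rot [ 3.141 -0.    -2.892] delta cm [ 8.64  9.64 17.96] t 14.55 F [ 0.7 -0.4  0.2] gap 59.8
```

Request:
send_rows --increments '[[[0,0,0],[3,0,0],0.3],[[0,0,0],[3,3,0],0.3],[[0,0,0],[2.6,3.6,0],0.3],[[0,0,0],[0,3,0],0.3],[[0,0,0],[0,0,4.5],0.3],[[0,0,0],[0,0,4.5],0.3],[[0,0,0],[0,0,4.5],0.3],[[0,0,0],[0,0,4.5],0.3],[[0,0,0],[0,0,0],0.3]]'

```text
clock: 15.68
ee_pos: [532.1, 11.3, 28.0]
eef_rot: [3.139, -0.007, -2.897]
wrist_force: [0.6, 0.3, 0.6]
finger_gap: 59.8
gripper_force: 0.0
```

Request:
send_rows --increments '[[[0,0,0],[-0.6,0,0],0.3],[[0,0,0],[-0.6,0,0],0.3],[[0,0,0],[-0.5,0,0],0.3],[[0,0,0],[-0.3,0,0],0.3]]'

```text
clock: 16.18
ee_pos: [554.9, 15.7, 31.5]
eef_rot: [-3.141, 0.001, -2.897]
wrist_force: [-0.7, 0.2, -0.9]
finger_gap: 59.6
gripper_force: 0.0
```

```bash
python3 -c "
from h import *
to(-65,-2,31)"
```

```text
stand xyz [-68.1  -2.6  31.5] rot [-3.141e+00  1.000e-03 -2.897e+00] delta cm [-0.31  0.06  0.05] t 16.175 F [-0.7  0.2 -0.9] gap 59.6
```

Request:
send_rows --increments '[[[0,0,0],[-0.2,0,0],0.3],[[0,0,0],[-0.1,0,0],0.3]]'

```text
clock: 16.42
ee_pos: [555.3, 16.0, 30.8]
eef_rot: [3.141, -0.004, -2.898]
wrist_force: [-8.9, -3.5, 7.2]
finger_gap: 59.5
gripper_force: 4.9
```

Request:
send_rows --increments '[[[0,0,0],[-0.1,0,0],0.3],[[0,0,0],[-0.1,0,0],0.3]]'

```text
clock: 16.68
ee_pos: [555.2, 16.0, 30.8]
eef_rot: [3.14, -0.008, -2.898]
wrist_force: [-17.0, -7.0, 14.0]
finger_gap: 59.4
gripper_force: 9.2
```

Request:
send_rows --increments '[[[0,0,0],[-0.1,0,0],0.3],[[0,0,0],[-0.1,0,0],0.3]]'

```text
clock: 16.92
ee_pos: [555.0, 16.0, 30.8]
eef_rot: [3.14, -0.013, -2.898]
wrist_force: [-25.4, -9.7, 20.7]
finger_gap: 59.9
gripper_force: 13.4
```

```bash
python3 -c "
from h import *
to(-65,-2,31)"
```

```text
stand xyz [-68.   -2.4  30.8] rot [ 3.14  -0.013 -2.898] delta cm [-0.3   0.04 -0.02] t 16.925 F [-25.4  -9.7  20.7] gap 59.9
```

Contact repeats at the same spot, so it is seated. I'll retreat up, turn to the grasp yaw (finger line across the diagonal, clear of the pointer) and verify.

Request:
send_rows --increments '[[[0,0,0],[1,0,0],0.3],[[0,0,0],[2.5,0,0],0.3],[[0,0,0],[0,0,-4.5],0.3],[[0,0,0],[0,0,-4.5],0.3],[[0,0,0],[0,0,-4.5],0.3],[[0,0,0],[0,0,-4.5],0.3]]'

```text
clock: 17.68
ee_pos: [526.8, 8.9, 212.2]
eef_rot: [3.142, 0.001, -2.897]
wrist_force: [0.3, -0.1, 0.1]
finger_gap: 59.7
gripper_force: 0.0
```

Request:
send_rows --increments '[[[0,0,0.157],[0,0,0],0.2],[[0,0,0.157],[0,0,0],0.2],[[0,0,0.157],[0,0,0],0.2],[[0,0,0.157],[0,0,0],0.2],[[0,0,0.157],[0,0,0],0.2],[[0,0,0],[0,0,0],0.2]]'

```text
clock: 18.42
ee_pos: [527.0, 8.9, 210.6]
eef_rot: [3.141, 0.0, 2.602]
wrist_force: [-0.7, -0.4, 0.6]
finger_gap: 55.3
gripper_force: 0.0
```

```bash
python3 -c "
from h import *
to(-2.5,0.5,200)
q=shot('scene');t=shot('top')
for n,p in (('s',q),('t',t)):
  for k in ('block','rod','rod_ring'): print(n,k,[(w(p,r['xyz'])[:3].round(1).tolist(),round(r['score'],2)) for r in vision.spot_in(p,k)][:3])
cv2.imwrite('pics/c3.png',cv2.resize(q['pixels'][215:345,280:440],None,fx=4.5,fy=4.5,interpolation=cv2.INTER_CUBIC)[:,:,::-1])
"
```

```text
stand xyz [-96.9  -2.5 210.6] rot [3.141 0.    2.602] delta cm [-6.48  6.88  1.06] t 18.425 F [-0.7 -0.4  0.6] gap 55.3
s block [([525.2, -258.0, 69.0], 0.96), ([711.7, -234.4, 77.5], 0.83), ([634.0, 45.0, 84.2], 0.74)]
s rod [([624.2, 34.2, 121.9], 0.78), ([682.4, 140.0, 116.4], 0.18)]
s rod_ring [([626.2, 41.7, 121.2], 0.7)]
t block [([695.2, -255.5, 73.1], 0.98), ([337.8, -76.9, 81.6], 0.82), ([503.7, -281.8, 73.6], 0.72)]
t rod []
t rod_ring []
```

View pics/c3.png

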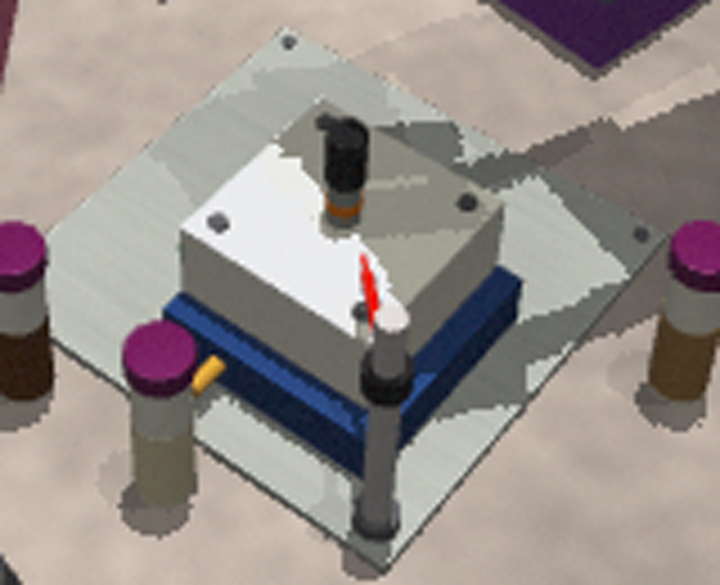

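The block is flush on both rails. The ring is at crop (344,206) and the pointer tip at crop (363,257). Next I'll work out the rod position and the tip height relative to the ring.

Run:
```python
from h import *
q=shot('scene')
p=q['pixels'][215:345,280:440].astype(int)
H=cv2.cvtColor(q['pixels'],cv2.COLOR_RGB2HSV)[215:345,280:440]
def cent(m,n):
    v,u=np.nonzero(m);print(n,len(u),u.mean()+280,v.mean()+215,'u',u.min()+280,u.max()+280,'v',v.min()+215,v.max()+215);return v+215,u+280
r=(H[...,0]>5)&(H[...,0]<16)&(H[...,1]>130)&(H[...,2]>70); r[:40]=0; r[52:]=0; r[:,:65]=0;r[:,85:]=0
cent(r,'ring')
d=((H[...,0]<4)|(H[...,0]>176))&(H[...,1]>180)&(H[...,2]>120)
v,u=cent(d,'red')
for k in sorted(set(v))[:4]: print(k,u[v==k])
c,s=np.cos(.244),np.sin(.244)
P=lambda x,y,z:[S[0]+c*x-s*y,S[1]+s*x+c*y,z]
cam=w(q,[0,0,0])[:3]
for O in ((0,0),(-2.5,.5)):
    a=np.array(P(*O,91)); e=cam-a; e[2]=0; f=a+8*e/np.linalg.norm(e)
    print('ring px',proj(q,f),'tip z109,118,127',[proj(q,P(36.5+O[0],36.5+O[1],z)).round(2).tolist() for z in (109,118,127)])
```

```text
ring 19 356.2631578947368 261.36842105263156 u 353 360 v 259 263
red 22 361.8636363636364 279.8181818181818 u 361 363 v 274 286
274 [361]
275 [361]
276 [361 362]
277 [361 362]
ring px [[355.60931165 261.74708698]] tip z109,118,127 [[[359.81, 272.1]], [[359.99, 269.11]], [[360.17, 266.09]]]
ring px [[356.50138769 261.16256067]] tip z109,118,127 [[[360.76, 271.47]], [[360.94, 268.48]], [[361.12, 265.46]]]
```

Request:
send_rows --increments '[[[0,0,0],[-3.2,3.4,0],0.2],[[0,0,0],[-3.3,3.5,0],0.2],[[0,0,0],[0,0,2.5],0.2],[[0,0,0],[0,0,2.5],0.2],[[0,0,0],[0,0,0],0.2]]'

```text
clock: 19.5
ee_pos: [617.0, 34.6, 158.6]
eef_rot: [-3.14, -0.004, 2.601]
wrist_force: [-0.7, 0.7, 1.4]
finger_gap: 55.2
gripper_force: 0.0
```

Run:
```python
from h import *
to(-2.5,.5,102)
q=shot('scene','s4.png');p=q['pixels'].astype(int)
print((p[...,0]-p[...,1:].mean(-1)).round().astype(int)[266:280,357:366])
cv2.imwrite('pics/c4.png',cv2.resize(q['pixels'][170:310,280:440],None,fx=4,fy=4,interpolation=cv2.INTER_CUBIC)[:,:,::-1])
t=shot('top');p=t['pixels'].astype(int);print((p[...,0]-p[...,1:].mean(-1)).round().astype(int)[156:168,230:244])
```

```text
stand xyz [ -3.3   0.7 158.6] rot [-3.14  -0.004  2.601] delta cm [-0.1   0.05  5.66] t 19.5 F [-0.7  0.7  1.4] gap 55.2
[[  8   6   7   8   7   8   8   8   8]
 [  7   7   6   8   7   8   8   8   8]
 [  8   8   7   8   8   8   8   8   9]
 [  6   6   6   8   8  10   8   8   8]
 [  7   8   8   8   6   7   7   8  10]
 [  8   8   8  52  24   7   8   8   8]
 [  7   6   7  94  50  10   8   8   8]
 [  7   8   7  74  78   9   8   9   8]
 [  8   8   7  45 106  10   6   6   8]
 [  8   8   8  69 114  78  10   8   8]
 [  8   8   8  86 116 104   8   7   8]
 [  6   8   8  66 116 112  37   8   8]
 [  8   7   8  43 103 116  48   6   8]
 [  7   7   8  34 103 113  70  10   8]]
[[ 5  4  8 10  8  5  4 12  8  9  7  5  3  7]
 [-2  4  6  4  6 -1  4  6  6  4  3  3  2  0]
 [ 6  0  5  3  4  3  3  3  0  6  2  6  4  5]
 [10  6  2  6  2  2  4  4  8  4  6  2  4  7]
 [ 6  8  6  4  6  5  6  3  5  3  2  4  4  6]
 [ 4  2  4  9  8  6  5  1  4  8  2  4  4  6]
 [-1  0  1  2  4  7 10  6 12  6  7  7  6  7]
 [ 1  0  2  0  2  2  2  5  2  7  7  4  4  6]
 [ 5  0 10  1  4  8  0  4  2  4  2  4  6  4]
 [ 0  2 16  2 -1  0  4  1  0 -2 -2  3  2  0]
 [ 0  6 26 -2  4  2  0  1  6  4  2 -1  4  0]
 [-5 -2  2 -8  2  6  2  2  2  5  4  4  2  0]]
```

View pics/c4.png

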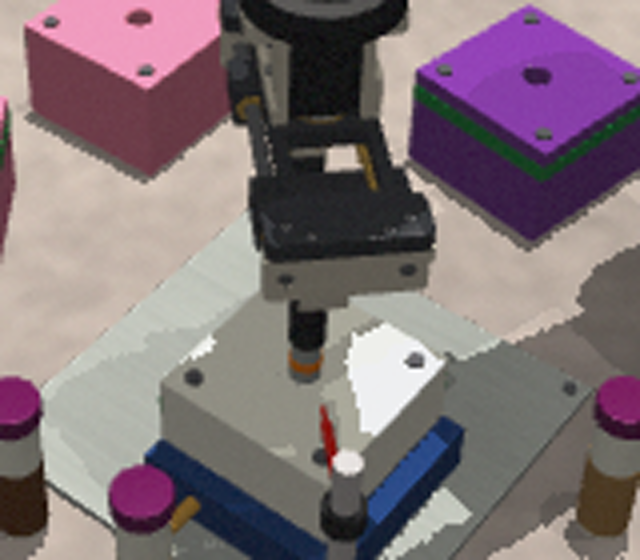

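Run:
```python
from h import *
from scipy.spatial.transform import Rotation as R
q=shot('scene');o=arm.get_obs();M=R.from_euler('xyz',o['eef_rot']).as_matrix()
for L in ([0,0,0],[0,46,0],[0,-46,0],[0,27,0],[0,-27,0],[0,46,-66],[0,-46,-66],[37,0,-66],[-37,0,-66],[-37,95,-66],[-37,-95,-66]):
    u=proj(q,o['ee_pos']+M@np.array(L,float))[0]; print(L,((u-[280,170])*4).round())
print(proj(q,[[617,34.6,136],[617,34.6,91]]).round(1))
```

```text
[0, 0, 0] [310. 258.]
[0, 46, 0] [324. 325.]
[0, -46, 0] [297. 196.]
[0, 27, 0] [318. 297.]
[0, -27, 0] [302. 221.]
[0, 46, -66] [330. 226.]
[0, -46, -66] [301.  99.]
[37, 0, -66] [391. 154.]
[-37, 0, -66] [238. 165.]
[-37, 95, -66] [264. 310.]
[-37, -95, -66] [216.  44.]
[[357.7 243.3]
 [357.  258.1]]
```

The projections show that this yaw puts the finger line along the pointer's diagonal. It needs a quarter turn first, which is safe here at z=158.

Request:
send_rows --increments '[[[0,0,0.1571],[0,0,0],0.1],[[0,0,0.1571],[0,0,0],0.1],[[0,0,0.1571],[0,0,0],0.1],[[0,0,0.1571],[0,0,0],0.1],[[0,0,0.1571],[0,0,0],0.1],[[0,0,0.1571],[0,0,0],0.1],[[0,0,0.1571],[0,0,0],0.1],[[0,0,0.1571],[0,0,0],0.1],[[0,0,0.1571],[0,0,0],0.1],[[0,0,0.1571],[0,0,0],0.1]]'

```text
clock: 20.9
ee_pos: [618.9, 34.4, 162.5]
eef_rot: [3.139, -0.001, 1.025]
wrist_force: [-0.2, 0.2, -0.0]
finger_gap: 50.3
gripper_force: 0.0
```

Run:
```python
from h import *
to(-2.5,.5,102)
q=shot('scene')
cv2.imwrite('pics/c5.png',cv2.resize(q['pixels'][170:310,280:440],None,fx=4,fy=4,interpolation=cv2.INTER_CUBIC)[:,:,::-1])
```

```text
stand xyz [ -1.6   0.  162.5] rot [ 3.139e+00 -1.000e-03  1.025e+00] delta cm [-0.04 -0.11  6.05] t 20.9 F [-0.2  0.2 -0. ] gap 50.3
```

View pics/c5.png

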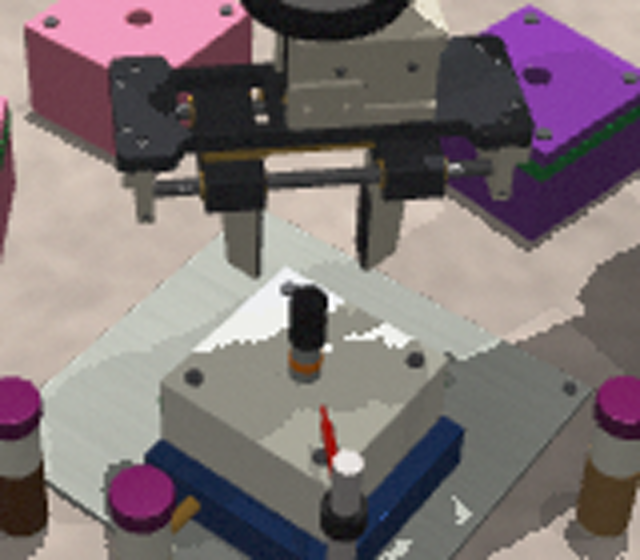

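The fingers straddle the rod (grip at crop (308,310)) with the pointer clear. Descend and close gently.

Request:
send_rows --increments '[[[0,0,0],[0,-0.1,2],0.1],[[0,0,0],[0,0,2],0.1],[[0,0,0],[0,0,2],0.1],[[0,0,0],[0,0,0],-0.3],[[0,0,0],[0,0,0],-0.5]]' --newtons 12

```text
clock: 21.58
ee_pos: [618.1, 34.9, 102.2]
eef_rot: [3.14, -0.001, 1.031]
wrist_force: [-0.2, 0.6, 0.2]
finger_gap: 34.9
gripper_force: 0.0
```

Request:
send_rows --increments '[[[0,0,0],[0,0,0],-0.6],[[0,0,0],[0,0,0],-0.7],[[0,0,0],[0,0,0],-1],[[0,0,0],[0,0,0],-1]]'

```text
clock: 22.08
ee_pos: [618.0, 35.0, 101.8]
eef_rot: [3.14, -0.001, 1.03]
wrist_force: [-0.0, -0.3, 5.7]
finger_gap: 19.4
gripper_force: 12.0
```

Request:
send_rows --increments '[[[0,0,0],[0,0,-0.2],-1],[[0,0,0],[0,0,-0.3],-1],[[0,0,0],[0,0,-0.3],-1],[[0,0,0],[0,0,-0.3],-1],[[0,0,0],[0,0,-0.3],-1],[[0,0,0],[0,0,-0.3],-1],[[0,0,0],[0,0,-0.25],-1],[[0,0,0],[0,0,0],-1],[[0,0,0],[0,0,0],-1]]'

```text
clock: 23.2
ee_pos: [617.2, 35.0, 120.1]
eef_rot: [-3.141, -0.0, 1.03]
wrist_force: [-0.4, -0.6, -1.4]
finger_gap: 19.6
gripper_force: 12.0
```

Run:
```python
from h import *
to(-2.5,.5,121.3)
q=shot('scene')
c=q['pixels'][215:345,280:440]
cv2.imwrite('pics/c6.png',cv2.resize(c,None,fx=4.5,fy=4.5,interpolation=cv2.INTER_CUBIC)[:,:,::-1])
p=q['pixels'].astype(int);d=(p[...,0]-p[...,1:].mean(-1)).round().astype(int)
print(d[248:268,350:364]);print(d[269:276,358:364])
c,s=np.cos(.244),np.sin(.244)
P=lambda x,y,z:np.array([S[0]+c*x-s*y,S[1]+s*x+c*y,z])
cam=w(q,[0,0,0])[:3];a=P(-2.5,.5,0);e=cam-a;e[2]=0;e*=8/np.linalg.norm(e)
for z in (91,108,110,112): print(z,proj(q,a+e+[0,0,z]).round(2),'tip top edge',proj(q,P(34,37,z+1.5)).round(2))
```

```text
stand xyz [ -3.    1.1 120.1] rot [-3.141 -0.     1.03 ] delta cm [-0.01  0.07 -0.12] t 23.2 F [-0.4 -0.6 -1.4] gap 19.6
[[ 9  8  4  1  1 -2  2  2 -4  2  0  6 -1  2]
 [ 8  8  4 -2  0 -1  0  1 -2  0  2  2  0  1]
 [ 8  9  2  2  0  0 -2 -2 -4  0  2  7  4  4]
 [ 8  7  3  0  2  2  0  1  2  1  0  6  4  4]
 [ 9  8  2 26  2 -1  0  0  0  0  0 30  8  6]
 [ 8  7 19 35  2 -1 -1  2 -1 -2 26 32  7  6]
 [ 8  7 22 66 72 26  2  2  0 48 86 23  8  8]
 [ 6  7  8 36 75 86 85 64 78 72 56  9  7  6]
 [ 6  8  8  2 56 80 80 78 74 70 23  8  8  8]
 [ 6  7  8  2  3 20 22 39 22  4  1  8  9  8]
 [ 7  6  8  2  0  2  2  4  1  2  4  7  7  8]
 [ 8  8  8  2  0 -2  2  0  0  1  4  8  9  8]
 [ 8  6  6  2 -2 -2  0  0 -2 -2  2  8  6  7]
 [ 7  8  4  2  0  0  2  0 -1  2  4  6  7  9]
 [ 7  6  4  0 -2 -1  1  0  0  0  6  6  8  7]
 [ 6  7  4  2  0  2  0 -2  0  2  4  6  7  6]
 [ 7  8  6  0 -1 -2  2 -2  2  2  8  7  6  7]
 [ 8  8  8  4  2  1 -1  2  6  7  6  8  7  7]
 [ 8  6  7  6  6  8  8  6  6  7  6  9  8  8]
 [ 7  7  8  8  8  8  7  8  7  6  8  9  8  8]]
[[  8   8   8   6   8   8]
 [  7   7   8   6   8   7]
 [  7   8  61  24   6   7]
 [  7   8 117  60   9   7]
 [  7   9  82  95  12  10]
 [  8   8  50 125  12   8]
 [  9   8  78 140  94  10]]
91 [[356.5  261.16]] tip top edge [[360.43 276.84]]
108 [[356.78 255.65]] tip top edge [[360.77 271.3 ]]
110 [[356.81 254.99]] tip top edge [[360.81 270.64]]
112 [[356.85 254.33]] tip top edge [[360.85 269.98]]
```

View pics/c6.png

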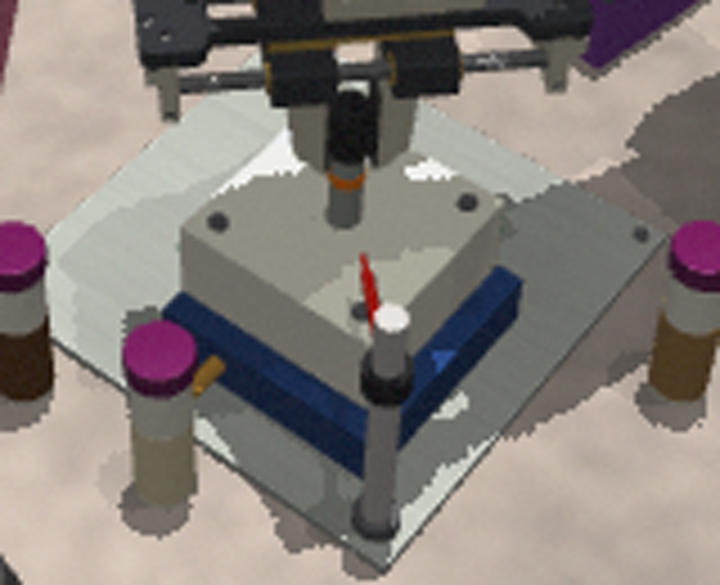

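Run:
```python
from h import *
p=cv2.imread('pics/s4.png')[...,::-1].astype(int);d=(p[...,0]-p[...,1:].mean(-1)).round().astype(int)
print(d[256:268,350:364])
print(arm.get_obs()['ee_pos'])
```

```text
[[ 6  6  5  0  3 -1  0 -3  0 -4  4  8 10  7]
 [ 8  6 26  2  1  2  4  2  0  2 29  8  7  8]
 [ 6  7 42  3  0  0  1  1  0 -2 30  8  8  6]
 [ 8  8 65  6 -1  2  2 -1  0  2 56  8  8  8]
 [ 8  6 52 66 27  1  0  0  2 56 38  8  6  7]
 [ 6  7 35 76 84 58 61 61 80 72 26 10  7  6]
 [ 8  8  3 37 78 78 76 78 74 38  8  9  8  8]
 [ 7  7  3  2  2 19 38 40  6  0  7  8  8  8]
 [ 6  6  6  2 -2  2  0  2  0  0  8  8  7  7]
 [ 8  7  8  6  0  1  2 -2  4  8  7  8  6  9]
 [ 6  7  8  7  6  6  7  8  6  7  8  7  8  8]
 [ 8  8  6  7  6  8  7  7  7  6  8  7  8  8]]
[617.27021586  34.98923794 120.13073328]
```

By pixel differences, the ring is at about z=109.5 and the tip at about 110.5–111. Block and rod are in place, so I'll lift 1 mm more and hand in.

Request:
send_rows --increments '[[[0,0,0],[0,0,-0.1],-1],[[0,0,0],[0,0,0],-1],[[0,0,0],[0,0,0],-1],[[0,0,0],[0,0,0],-1]]'

```text
clock: 23.75
ee_pos: [617.3, 35.0, 121.2]
eef_rot: [-3.141, -0.0, 1.03]
wrist_force: [0.2, -0.4, -1.4]
finger_gap: 19.5
gripper_force: 12.0
```

```bash
python3 -c "
from h import *
to(-3,1,121)
print(arm.job_done())"
```

```text
stand xyz [ -3.    1.1 121.2] rot [-3.141 -0.     1.03 ] delta cm [-0.01  0.    0.02] t 23.75 F [ 0.2 -0.4 -1.4] gap 19.5
the job is handed in; nothing more can be done
None
```

I handed the job in at 23.75 s, with the block seated against both stops and the rod held in the gripper at 12 N; the ring is within about 1 mm of the pointer tip's height by my image estimate, and no verdict came back.

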